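# Set out four wrench sockets by size on the padded strip

### The arm

A 6-joint arm with a two-finger parallel gripper is mounted at the origin on the work surface. World frame = base frame: x ahead of the robot, y to its left, z up, the work surface at z = 0. Lengths are in m, angles in rad, forces in N, time in s.
With the tool pointing down it reaches from about 0.425 to 0.95 m from the base axis. Payload 3.5 kg.
Tool frame: the origin (TCP) lies midway between the tips of the shut fingers; the grasp point (between the pads) lies ctrl.grasp_offset behind it (ctrl.grasp_offset is the distance from the TCP to the grasp point, in m); x points along the fingers, y is the direction in which the jaws open and shut, and the axes are right-handed (so a half turn about x gives the same grasp; the last joint's range is limited). The gripper opens to 85 mm and grips with 20 to 120 N. Pads are 22 mm wide; open, the fingers measure 114 mm over their backs; the gripper's body (76 mm by 85 mm) begins 54 mm behind the grasp point. The pads swing forward as they close: fully open they stand 13 mm farther back than shut.
Start: joints at [0.958, 0.286, 1.577, -0, 1.279, -0.15], TCP at [0.301, 0.604, 0.231] pointing down, gripper open.
Joint ranges: [-2.77, 2.77], [-0.9, 2.22], [0.21, 2.48], [-1.53, 4.67], [0.24, 2.81], [-2.84, 2.84]. Speed limits (rad/s): [2.79, 2.79, 3.14, 3.14, 3.14, 3.14].

### API

Orientations are given as a unit quaternion [x, y, z, w].
In Python, from plant import readout, read_camera, sign_off, ctrl gives the robot as it stands.
- The arm moves only by the tool drive_tool, never from a script. Its argument "steps" is a list of rows, each a list of 5 numbers: the shift along the tool's x, y, z in cm, then the turn about the tool's x in degrees, then the opening, from 0 (shut) to 1 (fully open). A call has 1 to 10 rows; each row shifts and turns the commanded pose from where the row before left it, along the tool's axes as they then stand; what a row does not reach is not made up. A row lasts 1/10 s, in which the tool goes at most 50 mm and 8.59 degrees, less where a joint would pass 70% of its speed; a pose out of reach is approached as far as the arm can. A call is refused whole if a number of a shift passes 5 or a number of a turn 8.59, either way. A call with a gripper value outside its range is refused whole. The fingers move at their own pace and stop on an object; "force" is the grip in N (left out, the last holds). Time passes only in rows, so rows that do not move let the fingers close. It gives the time, the measured TCP pose, the force and the opening at its end, in the units of the state.
- readout.get_state(): the state, without advancing time (a new reading comes with each control period).
- read_camera(name): name is "side" or "top"; returns a dict with "frame" (384x512x3 uint8, red, green, blue), "vertical_fov" (degrees; the focal length in pixels is half the picture's height over the tangent of half this angle, whatever the lens; pixels are square), "cx", "cy" (the principal point, pixels), "eye" and "orientation" of the camera in the world. Camera axes: x right, y up, looking along -z (the intrinsics and any distortion apply to the point x, -y, -z); pixel columns grow to the right and rows downward; lengths in m; the calibration is good to about 2 mm. A picture is of the moment at which its call begins. There is no depth.
- sign_off(): hands the job in, once; it reports no verdict.
The state is a dict: "time": time; "qpos": joint angles; "dq": joint speeds; "joint_efforts": joint torques, N m; "eef_pos": TCP position; "tcp_rot": TCP orientation; "contact_force": force on the tool from outside, world axes, zero at the start; "wrist_torque": the same for the moment, N m; "opening": opening from 0.0 (shut) to 1.0 (fully open).
Only numpy, scipy, OpenCV 4.12 (cv2) and the standard library are available. Lean on these libraries where they do the work, as an engineer would, in place of code of your own. Each camera call takes 0.05 s, during which the arm holds its last target. There are 200 camera calls.

### The job

Set the four loose wrench sockets out on the strip in order of size, one standing upright in the middle of each round rubber pad: the smallest on the pad next to the strip's carrying handle, then the next larger on each pad along, the largest farthest from the handle. Keep them opening up, and leave them all standing still and released.

Things in the scene. Friction and masses are not known exactly. Their poses are not given: they have to be found in the camera images.
- socket_p: The smallest of four loose chrome wrench sockets: an upright steel cylinder 26 mm in outside diameter and 38 mm tall, standing on the bench with its hexagonal opening up (hollow in its upper half, solid below). Origin at the centre of its underside, z axis up along the socket. Straight outer wall, taken across its outside.
- socket_q: The second smallest of four loose chrome wrench sockets: an upright steel cylinder 35 mm in outside diameter and 46 mm tall, standing on the bench with its hexagonal opening up (hollow in its upper half, solid below). Origin at the centre of its underside, z axis up along the socket. Straight outer wall, taken across its outside.
- socket_r: The second largest of four loose chrome wrench sockets: an upright steel cylinder 44 mm in outside diameter and 54 mm tall, standing on the bench with its hexagonal opening up (hollow in its upper half, solid below). Origin at the centre of its underside, z axis up along the socket. Straight outer wall, taken across its outside.
- socket_s: The largest of four loose chrome wrench sockets: an upright steel cylinder 54 mm in outside diameter and 62 mm tall, standing on the bench with its hexagonal opening up (hollow in its upper half, solid below). Origin at the centre of its underside, z axis up along the socket. Straight outer wall, taken across its outside.
- pad_a: One of four identical black round rubber pads fixed in a single row along the aluminium strip, 64 mm in diameter, 4 mm thick; neighbouring pads lie 78 to 98 mm apart, centre to centre. Origin at the centre of its underside, which lies on the strip 8 mm above the bench: the pad's flat top is 4 mm above its origin, 12 mm above the bench. The letter says nothing of its place in the row: the pads' places are mixed at every start.
- pad_b: One of four identical black round rubber pads fixed in a single row along the aluminium strip, 64 mm in diameter, 4 mm thick; neighbouring pads lie 78 to 98 mm apart, centre to centre. Origin at the centre of its underside, which lies on the strip 8 mm above the bench: the pad's flat top is 4 mm above its origin, 12 mm above the bench. The letter says nothing of its place in the row: the pads' places are mixed at every start.
- pad_c: One of four identical black round rubber pads fixed in a single row along the aluminium strip, 64 mm in diameter, 4 mm thick; neighbouring pads lie 78 to 98 mm apart, centre to centre. Origin at the centre of its underside, which lies on the strip 8 mm above the bench: the pad's flat top is 4 mm above its origin, 12 mm above the bench. The letter says nothing of its place in the row: the pads' places are mixed at every start.
- pad_d: One of four identical black round rubber pads fixed in a single row along the aluminium strip, 64 mm in diameter, 4 mm thick; neighbouring pads lie 78 to 98 mm apart, centre to centre. Origin at the centre of its underside, which lies on the strip 8 mm above the bench: the pad's flat top is 4 mm above its origin, 12 mm above the bench. The letter says nothing of its place in the row: the pads' places are mixed at every start.
- handle: Dark steel bow-shaped carrying handle fixed on the strip at one end of the row (either end, it changes from start to start), a bar bridge across the strip 66 mm wide, 10 mm thick and standing 41 mm above the strip. Origin at the centre of its foot, on the strip, 8 mm above the bench. The nearest pad's centre is 70 to 80 mm from it. The strip's other end has only a low flat plate. It is not to be handled; it shows which end the row starts from.
- strip: The fixed aluminium strip carrying pads and handle, 90 mm wide, 470 mm long, 8 mm thick, lying flat on the bench. Origin at the centre of its underside; its y axis runs along the row of pads, x across it.
Things that resemble listed ones, but are neither listed nor needed, are in the scene too. Leave any pink or purple look-alike of the socket_q alone. What is shaped like the socket_r but orange is not meant.

How it is judged:
By the outcome, as a careful person would: the job done as asked, in the order asked, and still so for the second after the job is handed in, with the robot touching nothing.
It also fails if it takes over 96 s, if anything falls off the work surface, if the arm or the gripper's body presses on something with over 40 N, if the wrist force passes 120 N, or if a joint passes its speed limit or range.

## Working session

There is one attempt and no reset: what is moved stays moved. The work goes in short steps, Python scripts to look and compute and a tool call to move; the robot and the scene stay as the last step left them, time stands still between calls to the robot, and variables do not carry over. Pictures are saved under pics/ and viewed, about 12 in all and at most 16, crops included, and the job is handed in when it is done.

Besides the shell and the picture viewer there is one more tool, called after "Emit:" in YAML: its name, and indented under it one key for each argument. drive_tool: Moves the arm, as the interface text tells. Its arguments: {"type":"object","properties":{"steps":{"type":"array","items":{"type":"array","items":{"type":"number"}}},"force":{"type":"number"}},"required":["steps"]}

```bash
mkdir -p pics; python3 - <<'E'
from plant import readout, read_camera, ctrl
import cv2
print(readout.get_state()); print(ctrl.grasp_offset, [a for a in dir(ctrl) if a[0]!='_'])
for n in("top","side"):
    r=read_camera(n); cv2.imwrite(f"pics/{n}0.png",cv2.resize(r["frame"][:,:,::-1],(800,600),interpolation=cv2.INTER_CUBIC))
    print({k:v for k,v in r.items() if k!="frame"})
E
```

```text
{'time': 0.0, 'qpos': array([ 9.57987624e-01,  2.87193128e-01,  1.57822190e+00, -4.62308137e-06,
        1.27859003e+00, -1.49997193e-01]), 'dq': array([ 0.00087597, -0.00045815, -0.00034875,  0.00023017,  0.00090182,
        0.00041803]), 'joint_efforts': array([-1.27347226e-03, -4.05979621e+01, -2.92628413e+01, -1.03498762e-04,
        5.71708355e-03, -7.16191181e-06]), 'eef_pos': array([0.30094491, 0.60344628, 0.22990456]), 'tcp_rot': array([ 0.16137935,  0.68857445, -0.16296377,  0.6879424 ]), 'contact_force': array([ 0.12097767, -0.41472851,  0.96106306]), 'wrist_torque': array([-0.05190109, -0.03919249,  0.01647285]), 'opening': 0.9993244835374444}
0.0187 ['Unreachable', 'grasp_offset']
{'vertical_fov': 50.91470415599401, 'cx': 260.27042157557946, 'cy': 191.3002659167346, 'eye': array([ 0.3473986 , -0.0014778 ,  1.02349636]), 'orientation': array([ 0.06534415, -0.05890113, -0.69904983,  0.70964085])}
{'vertical_fov': 53.309951183263145, 'cx': 251.99009501689397, 'cy': 184.94713735078986, 'eye': array([0.40529067, 0.71079771, 0.5026693 ]), 'orientation': array([-0.04143138,  0.46984928,  0.87644961, -0.09675314])}
```

View pics/top0.png

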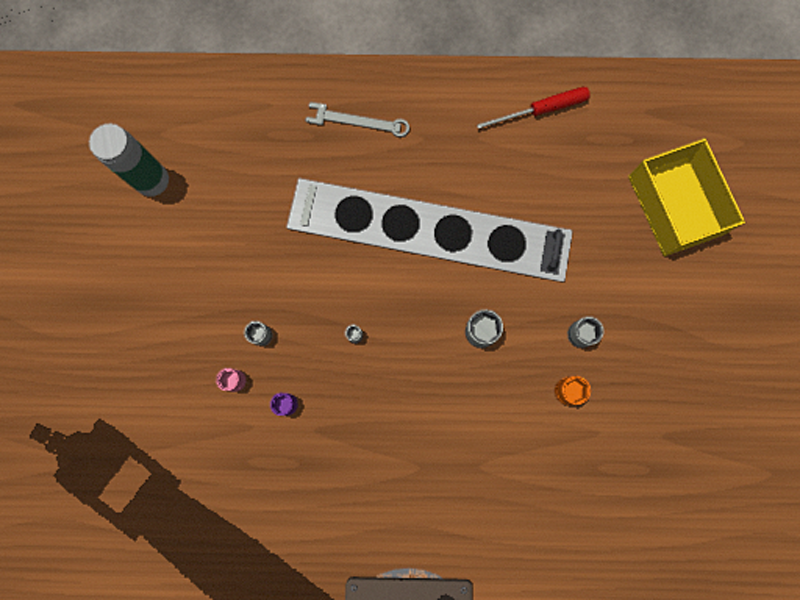

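View pics/side0.png

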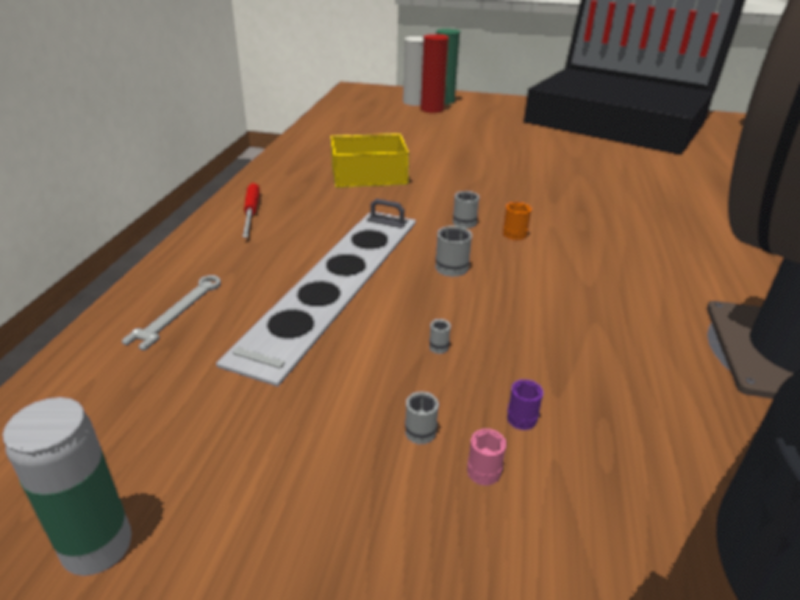

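Top view (800x600): the handle is at (552,250), the right end of the strip, with pads at (507,243), (453,233), (401,223) and (354,214). 
Candidates: chrome sockets at (354,334) smallest = p, (257,333) = q, (586,332) = r and (486,328) = s. Look-alikes to leave alone are pink (229,380), purple (284,405) and orange (574,391).

```bash
cat > h.py <<'E'
import numpy as np, cv2
from scipy.spatial.transform import Rotation as R
from scipy.optimize import minimize
from plant import readout, read_camera
DIM=dict(p=(.013,.038),q=(.0175,.046),r=(.022,.054),s=(.027,.062))
class Cam:
    def __init__(s,n):
        r=read_camera(n); s.im=r["frame"]; s.f=192/np.tan(np.radians(r["vertical_fov"]/2))
        s.c=np.array([r["cx"],r["cy"]]); s.e=r["eye"]; s.M=R.from_quat(r["orientation"])
        s.sat=cv2.cvtColor(s.im,cv2.COLOR_RGB2HSV)[:,:,1]
    def proj(s,P):
        q=s.M.inv().apply(np.atleast_2d(P)-s.e); return s.c+s.f*np.c_[q[:,0],-q[:,1]]/-q[:,2:]
    def back(s,uv,z):
        d=s.M.apply([(uv[0]-s.c[0])/s.f,-(uv[1]-s.c[1])/s.f,-1]); return (s.e+d*(z-s.e[2])/d[2])[:2]
    def sil(s,x,y,r,h,z0=0):
        a=np.linspace(0,2*np.pi,48,endpoint=False); c=np.c_[x+r*np.cos(a),y+r*np.sin(a)]
        P=np.r_[np.c_[c,c[:,0]*0+z0],np.c_[c,c[:,0]*0+z0+h]]
        m=np.zeros((384,512),np.uint8)
        cv2.fillConvexPoly(m,np.round(cv2.convexHull(s.proj(P).astype(np.float32))*16).astype(np.int32),255,cv2.LINE_AA,4)
        return m/255.
    def fit(s,x,y,r,h,z0=0,thr=80):
        m=cv2.dilate((s.sil(x,y,r+.012,h+.01,z0)>0).astype(np.uint8),np.ones((3,3)))
        g=cv2.GaussianBlur((s.sat<thr)*m*1.,(0,0),1)
        f=lambda v: ((cv2.GaussianBlur(s.sil(v[0],v[1],r,h,z0),(0,0),1)-g)**2).sum()
        o=minimize(f,[x,y],method="Nelder-Mead",options=dict(initial_simplex=[[x,y],[x+.006,y],[x,y+.006]],xatol=1e-4))
        return o.x,o.fun/g.sum()
    def pads(s,near):
        out=[]
        m=((s.im.max(2)<60)).astype(np.uint8)
        n,l,st,c=cv2.connectedComponentsWithStats(m)
        for k in near:
            i=min((i for i in range(1,n) if st[i,4]>80),key=lambda i:np.hypot(*(c[i]-k)))
            out.append((s.back(c[i],.012),st[i,4]))
        return out
E
python3 - <<'E'
from h import *
t=Cam("top");s=Cam("side"); k=.64
ts=dict(p=(354,334),q=(257,333),r=(586,332),s=(486,328))
for n,(r,h) in DIM.items():
    g=t.back(np.array(ts[n])*k,h)
    for c in(t,s): print(n,*[np.round(v,4) for v in c.fit(*g,r,h)],end=' ')
    print(g)
A=t.pads(np.array([(507,243),(453,233),(401,223),(354,214)])*k)
B=s.pads(np.array([(370,239),(346,264),(319,293),(291,324)])*k)
for a,b in zip(A,B): print(np.round(a[0],4),a[1],np.round(b[0],4),b[1])
cr=[]
for n in "pqrs":
    c=(np.array(ts[n])*k).astype(int); cr.append(cv2.resize(t.im[c[1]-24:c[1]+24,c[0]-24:c[0]+24,::-1],(200,200)))
cv2.imwrite("pics/cr.png",np.hstack(cr))
E
```

```text
p [0.4687 0.0938] 0.0439 p [0.4674 0.0935] 0.042 [0.46524494 0.09093773]
q [0.4665 0.2465] 0.0481 q [0.465  0.2456] 0.0357 [0.4636169  0.24197548]
r [ 0.4756 -0.274 ] 0.0409 r [ 0.4747 -0.2562] 0.1114 [ 0.47173905 -0.26905921]
s [ 0.4776 -0.1128] 0.0288 s [ 0.4771 -0.1184] 0.136 [ 0.4746368  -0.11385091]
[ 0.6239 -0.1537] 431 [ 0.6223 -0.1492] 162
[ 0.6402 -0.0647] 427 [ 0.6384 -0.0601] 212
[0.6565 0.0228] 421 [0.6544 0.0268] 271
[0.671  0.1011] 417 [0.6689 0.1051] 351
```

View pics/cr.png

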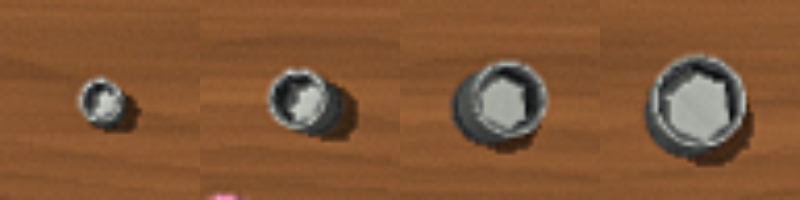

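The crops confirm p, q, r and s as four chrome sockets, opening up, with sizes increasing left to right. Next I'll work out the move for the first grasp, with the jaws across the strip.

```bash
cat >> h.py <<'E'
PAD=dict(p=(.6239,-.1537),q=(.6402,-.0647),r=(.6565,.0228),s=(.671,.1011))
d=np.subtract(PAD['s'],PAD['p']); u=d/np.hypot(*d)
YAW=np.arctan2(-u[0],u[1])  # jaw direction across the strip
def go(x,y,z):
    s=readout.get_state(); M=R.from_quat(s["tcp_rot"]).as_matrix()
    print("tcp",s["eef_pos"].round(4),"y",M[:,1].round(3),"z",M[:,2].round(3),"f",s["contact_force"].round(1),"op",round(s["opening"],3),"t",s["time"])
    w=YAW-np.arctan2(M[1,1],M[0,1]); w=(w+np.pi/2)%np.pi-np.pi/2
    print("turn about tool x deg",np.degrees(-w).round(2))
    c,n=np.cos(w),np.sin(w); M2=np.array([[c,-n,0],[n,c,0],[0,0,1]])@M
    D=np.array([x,y,z])-s["eef_pos"]
    print("cm, now frame",(M.T@D*100).round(2)," after turn",(M2.T@D*100).round(2))
E
python3 -c "
from h import *
print(np.degrees(YAW)); go(.468,.0937,.12)"
```

```text
-10.47295579853419
tcp [0.3011 0.6036 0.2304] y [ 0.446  0.895 -0.002] z [ 0.895 -0.446 -0.   ] f [ 0.1 -0.1 -0.3] op 1.002 t 0.2
turn about tool x deg 73.96
cm, now frame [ 11.09 -38.16  37.7 ]  after turn [10.99 25.7  47.11]
```

Emit:
drive_tool:
  steps:
    - [0, 0, 0, 8.2, 1]
    - [0, 0, 0, 8.2, 1]
    - [0, 0, 0, 8.2, 1]
    - [0, 0, 0, 8.2, 1]
    - [0, 0, 0, 8.2, 1]
    - [0, 0, 0, 8.2, 1]
    - [0, 0, 0, 8.2, 1]
    - [0, 0, 0, 8.2, 1]
    - [0, 0, 0, 8.36, 0.6]
    - [0, 0, 0, 0, 0.6]
  force: 40

```text
time: 1.2
eef_pos: [0.3012, 0.6038, 0.2309]
tcp_rot: [-0.543, -0.452, 0.544, -0.452]
contact_force: [0.0, 0.5, -0.3]
opening: 0.69
```

Emit:
drive_tool:
  steps:
    - [0, 2.2, 4, 0, 0.6]
    - [0, 2.2, 4, 0, 0.6]
    - [0, 2.2, 4, 0, 0.6]
    - [0, 2.2, 4, 0, 0.6]
    - [0, 2.2, 4, 0, 0.6]
    - [0, 2.2, 4, 0, 0.6]
    - [0, 2.2, 4, 0, 0.6]
    - [0, 2.2, 4, 0, 0.6]
    - [0, 2.2, 4, 0, 0.6]
    - [0, 2.2, 4, 0, 0.6]

```text
time: 2.2
eef_pos: [0.4451, 0.1689, 0.2315]
tcp_rot: [0.543, 0.453, -0.542, 0.453]
contact_force: [1.3, 0.6, -0.2]
opening: 0.6
```

Emit:
drive_tool:
  steps:
    - [2, 1.8, 3.5, 0, 0.6]
    - [3, 1.8, 3.6, 0, 0.6]
    - [4, 0, 0, 0, 0.6]
    - [2, 0, 0, 0, 0.6]
    - [0, 0, 0, 0, 0.6]

```text
time: 2.7
eef_pos: [0.4645, 0.094, 0.1178]
tcp_rot: [-0.541, -0.455, 0.545, -0.451]
contact_force: [0.2, 0.0, -0.0]
opening: 0.597
```

```bash
python3 -c "
from h import *
go(.468,.0937,.008)"
```

```text
tcp [0.4645 0.094  0.1178] y [ 0.984 -0.18  -0.008] z [-0.18  -0.984  0.001] f [ 0.2  0.  -0. ] op 0.597 t 2.7
turn about tool x deg 0.09
cm, now frame [10.98  0.44 -0.05]  after turn [10.98  0.44 -0.05]
```

Emit:
drive_tool:
  steps:
    - [3.9, 0.4, 0, 0, 0.6]
    - [3, 0, 0, 0, 0.6]
    - [2, 0, 0, 0, 0.6]
    - [1.5, 0, 0, 0, 0.6]
    - [0.5, 0, 0, 0, 0.6]
    - [0, 0, 0, 0, 0.6]

```text
time: 3.3
eef_pos: [0.4718, 0.094, 0.0131]
tcp_rot: [0.543, 0.453, -0.543, 0.453]
contact_force: [0.2, 0.2, 0.9]
opening: 0.599
```

Emit:
drive_tool:
  steps:
    - [0, 0, 0, 0, 0.1]
    - [0, 0, 0, 0, 0.1]
    - [0, 0, 0, 0, 0.1]
    - [0, 0, 0, 0, 0.1]
    - [0, 0, 0, 0, 0.1]
    - [0, 0, 0, 0, 0.1]
    - [0, 0, 0, 0, 0.1]

```text
time: 4.0
eef_pos: [0.4725, 0.0938, 0.014]
tcp_rot: [0.544, 0.452, -0.543, 0.453]
contact_force: [-1.4, -0.0, 6.4]
opening: 0.281
```

```bash
python3 -c "
from h import *
go(*PAD['p'],.12)
t=Cam('top');s=Cam('side');cv2.imwrite('pics/g1.png',np.hstack([cv2.resize(c.im[a:a+100,b:b+130,::-1],(390,300)) for c,a,b in((t,160,160),(s,160,210))]))"
```

```text
tcp [0.4725 0.0938 0.014 ] y [ 0.983 -0.182  0.002] z [-0.182 -0.983 -0.001] f [-1.4 -0.   6.4] op 0.281 t 4.0
turn about tool x deg 0.01
cm, now frame [-10.57  19.41  21.58]  after turn [-10.57  19.41  21.58]
```

View pics/g1.png

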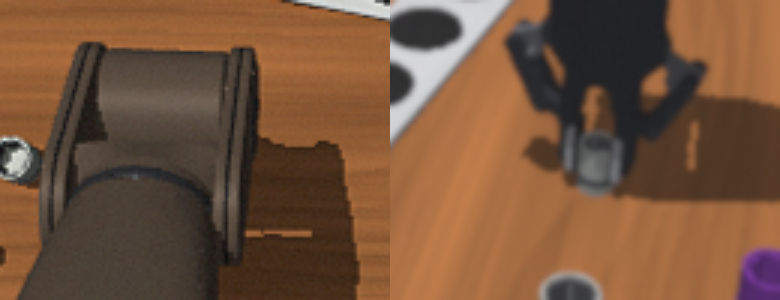

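Emit:
drive_tool:
  steps:
    - [-2, 0, 0, 0, 0.1]
    - [-4, 0, 0, 0, 0.1]
    - [-4, 0, 0, 0, 0.1]
    - [0, 2.2, 2.4, 0, 0.1]
    - [0, 3.2, 3.6, 0, 0.1]
    - [0, 3.2, 3.6, 0, 0.1]
    - [0, 3.2, 3.6, 0, 0.1]
    - [0, 3.2, 3.6, 0, 0.1]
    - [0, 2.2, 2.4, 0, 0.1]
    - [0, 2.2, 2.4, 0, 0.1]

```text
time: 5.1
eef_pos: [0.6233, -0.1558, 0.1122]
tcp_rot: [0.544, 0.452, -0.544, 0.452]
contact_force: [-0.2, -0.3, -2.2]
opening: 0.285
```

Emit:
drive_tool:
  steps:
    - [0, 0, 0, 0, 0.1]
    - [0, 0, 0, 0, 0.1]

```text
time: 5.3
eef_pos: [0.6225, -0.1544, 0.112]
tcp_rot: [-0.544, -0.452, 0.544, -0.452]
contact_force: [-0.4, 0.8, -2.2]
opening: 0.286
```

```bash
python3 -c "
from h import *
go(*PAD['p'],.028)"
```

```text
tcp [ 0.6225 -0.1544  0.112 ] y [ 0.983 -0.183 -0.001] z [-0.183 -0.983 -0.   ] f [-0.4  0.8 -2.2] op 0.286 t 5.3
turn about tool x deg -0.07
cm, now frame [ 8.4   0.13 -0.09]  after turn [ 8.4   0.13 -0.09]
```

Emit:
drive_tool:
  steps:
    - [4, 0.1, -0.1, 0, 0.1]
    - [2.5, 0, 0, 0, 0.1]
    - [1.2, 0, 0, 0, 0.1]
    - [0.4, 0, 0, 0, 0.1]
    - [0, 0, 0, 0, 0.1]
    - [0, 0, 0, 0, 0.1]

```text
time: 5.9
eef_pos: [0.6251, -0.1533, 0.0332]
tcp_rot: [0.544, 0.451, -0.543, 0.453]
contact_force: [-0.1, 0.1, -1.1]
opening: 0.283
```

```bash
python3 -c "
from h import *
go(*PAD['p'],.027)
t=Cam('top');s=Cam('side');cv2.imwrite('pics/g2.png',np.hstack([cv2.resize(c.im[a:a+100,b:b+130,::-1],(390,300)) for c,a,b in((t,110,260),(s,110,190))]))"
```

```text
tcp [ 0.6251 -0.1533  0.0332] y [ 0.983 -0.181  0.003] z [-0.181 -0.983  0.001] f [-0.1  0.1 -1.1] op 0.283 t 5.9
turn about tool x deg 0.02
cm, now frame [ 0.62 -0.11  0.06]  after turn [ 0.62 -0.11  0.06]
```

View pics/g2.png

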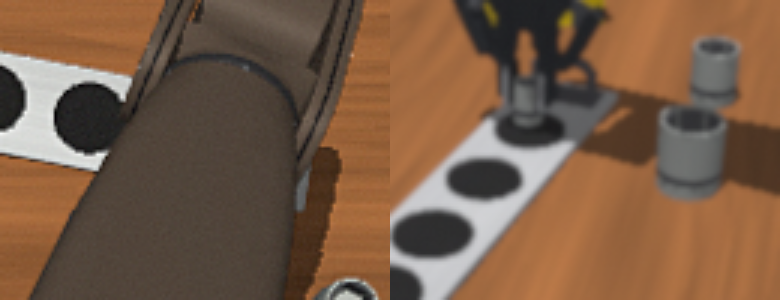

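p hangs just above the handle pad, centred as seen in the side crop at about (528,120). Now I lower and release it.

Emit:
drive_tool:
  steps:
    - [0.3, 0, 0, 0, 0.1]
    - [0.2, 0, 0, 0, 0.1]
    - [0.05, 0, 0, 0, 0.1]
    - [0, 0, 0, 0, 0.1]

```text
time: 6.4
eef_pos: [0.6239, -0.1532, 0.0261]
tcp_rot: [-0.544, -0.452, 0.544, -0.452]
contact_force: [-0.1, 0.6, 0.3]
opening: 0.284
```

Emit:
drive_tool:
  steps:
    - [0, 0, 0, 0, 0.5]
    - [0, 0, 0, 0, 0.5]
    - [0, 0, 0, 0, 0.6]
    - [0, 0, 0, 0, 0.6]
    - [-2, 0, 0, 0, 0.6]
    - [-4, 0, 0, 0, 0.6]
    - [-4, 0, 0, 0, 0.6]
    - [-2, 0, -3, 0, 0.6]
    - [0, 0, -5, 0, 0.6]
    - [0, 0, -5, 0, 0.6]

```text
time: 7.4
eef_pos: [0.6486, -0.0248, 0.1479]
tcp_rot: [0.545, 0.451, -0.543, 0.453]
contact_force: [0.1, 0.2, -0.4]
opening: 0.601
```

Emit:
drive_tool:
  steps:
    - [0, -2.5, -4, 0, 0.6]
    - [0, -2.5, -4, 0, 0.6]
    - [0, -3, -4, 0, 0.6]
    - [0, -3, -4, 0, 0.6]
    - [0, -3, -4, 0, 0.6]
    - [0, 0, 0, 0, 0.6]
    - [0, 0, 0, 0, 0.6]

```text
time: 8.1
eef_pos: [0.5459, 0.1978, 0.1461]
tcp_rot: [0.543, 0.453, -0.543, 0.453]
contact_force: [0.1, 0.5, -0.2]
opening: 0.6
```

```bash
python3 -c "
from h import *
go(.466,.246,.09)
t=Cam('top');s=Cam('side')
im=cv2.resize(t.im[100:200,250:380,::-1],(780,600),interpolation=cv2.INTER_CUBIC);cv2.imwrite('pics/p1.png',cv2.resize(im,(520,400)))
x=t.fit(.6239,-.1537,.013,.038,.012); print(x)
"
```

```text
tcp [0.5459 0.1978 0.1461] y [ 0.984 -0.179  0.001] z [-0.179 -0.984  0.   ] f [ 0.1  0.5 -0.2] op 0.6 t 8.1
turn about tool x deg 0.16
cm, now frame [ 5.6  -8.72 -3.32]  after turn [ 5.6  -8.73 -3.29]
(array([ 0.6348795 , -0.15352887]), np.float64(0.6136976923400758))
```

View pics/p1.png

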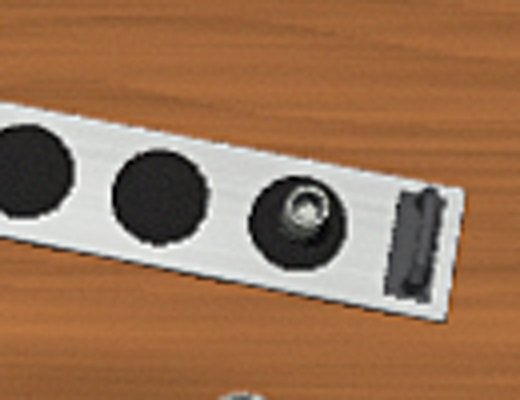

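```bash
cat >> h.py <<'E'
def placed(t,n):
    "offset (mm, across=tool y, along=tool z) of placed socket's rim from the pad centre measured empty"
    r,h=DIM[n]; c0=t.proj([*PAD[n],.012+h])[0]
    g=cv2.cvtColor(t.im,cv2.COLOR_RGB2GRAY).astype(float)
    yy,xx=np.mgrid[:384,:512]
    R_=r*t.f/(t.e[2]-h-.012)
    def f(v):
        a=np.linspace(0,2*np.pi,72); s=0
        for k,w in((R_-.8,1),(R_+1.2,-1)):
            s+=w*cv2.remap(g.astype(np.float32),(v[0]+k*np.cos(a))[None].astype(np.float32),(v[1]+k*np.sin(a))[None].astype(np.float32),cv2.INTER_LINEAR).mean()
        return -s
    best=min(((f((c0[0]+i,c0[1]+j)),c0[0]+i,c0[1]+j) for i in np.arange(-5,5.1,.25) for j in np.arange(-5,5.1,.25)))
    p=t.back(best[1:],.012+h); o=(p-PAD[n])*1000
    ya=np.array([np.cos(YAW),np.sin(YAW)]); za=-u
    print(n,"rim px",np.round(best[1:],2),"score",round(-best[0],1),"pos",p.round(4),"across",round(o@ya,1),"along",round(o@za,1))
E
python3 -c "
from h import *
t=Cam('top'); placed(t,'p'); print(t.proj([*PAD['p'],.012]),t.back((326.5,152.),.05))
"
```

```text
p rim px [326.36 151.34] score 107.2 pos [ 0.6239 -0.1543] across 0.1 along 0.6
[[323.86124228 155.34616474]] [ 0.62220876 -0.15464953]
```

p is on the handle pad, with its rim under 1 mm off centre. Next is q.

Emit:
drive_tool:
  steps:
    - [0, -4, -1.5, 0.1, 0.62]
    - [0, -4, -1.5, 0, 0.62]
    - [1.5, -0.7, -0.3, 0, 0.62]
    - [2, 0, 0, 0, 0.62]
    - [2, 0, 0, 0, 0.62]
    - [0, 0, 0, 0, 0.62]
    - [0, 0, 0, 0, 0.62]

```text
time: 8.95
eef_pos: [0.4675, 0.2442, 0.0906]
tcp_rot: [-0.544, -0.451, 0.545, -0.451]
contact_force: [-1.6, -0.1, 0.3]
opening: 0.617
```

```bash
python3 -c "
from h import *
go(.466,.246,.010)"
```

```text
tcp [0.4675 0.2442 0.0906] y [ 0.983 -0.185 -0.001] z [-0.185 -0.983  0.001] f [-1.6 -0.1  0.3] op 0.617 t 8.95
turn about tool x deg -0.2
cm, now frame [ 8.06 -0.17 -0.16]  after turn [ 8.06 -0.17 -0.16]
```

Emit:
drive_tool:
  steps:
    - [3, 0, -0.1, 0, 0.62]
    - [2.5, 0, 0, 0, 0.62]
    - [1.5, 0, 0, 0, 0.62]
    - [1, 0, 0, 0, 0.62]
    - [0, 0, 0, 0, 0.62]

```text
time: 9.45
eef_pos: [0.4668, 0.2458, 0.0103]
tcp_rot: [-0.544, -0.452, 0.545, -0.451]
contact_force: [0.4, -0.2, -0.6]
opening: 0.621
```

Emit:
drive_tool:
  steps:
    - [0, 0, 0, 0, 0.2]
    - [0, 0, 0, 0, 0.2]
    - [0, 0, 0, 0, 0.2]
    - [0, 0, 0, 0, 0.2]
    - [0, 0, 0, 0, 0.2]
    - [0, 0, 0, 0, 0.2]
    - [0, 0, 0, 0, 0.2]

```text
time: 10.15
eef_pos: [0.4681, 0.2465, 0.0122]
tcp_rot: [0.545, 0.451, -0.543, 0.452]
contact_force: [0.8, -0.6, 6.5]
opening: 0.393
```

```bash
python3 -c "
from h import *
go(*PAD['q'],.11)"
```

```text
tcp [0.4681 0.2465 0.0122] y [ 0.983 -0.184  0.002] z [-0.184 -0.983 -0.001] f [ 0.8 -0.6  6.5] op 0.393 t 10.15
turn about tool x deg -0.1
cm, now frame [-9.76 22.65 27.42]  after turn [-9.76 22.6  27.46]
```

Emit:
drive_tool:
  steps:
    - [-2, 0, 0, 0, 0.2]
    - [-4, 0, 0, 0, 0.2]
    - [-3.7, 1.2, 1.4, 0, 0.2]
    - [0, 3.2, 3.8, 0, 0.2]
    - [0, 3.2, 3.8, 0, 0.2]
    - [0, 3.2, 3.8, 0, 0.2]
    - [0, 3.2, 3.8, 0, 0.2]
    - [0, 3.2, 3.8, 0, 0.2]
    - [0, 3.2, 3.8, 0, 0.2]
    - [0, 2.2, 3.2, 0, 0.2]

```text
time: 11.15
eef_pos: [0.6393, -0.0672, 0.1069]
tcp_rot: [-0.544, -0.452, 0.544, -0.451]
contact_force: [0.3, 0.5, -1.2]
opening: 0.392
```

Emit:
drive_tool:
  steps:
    - [0, 0, 0, 0, 0.2]
    - [0, 0, 0, 0, 0.2]
    - [0, 0, 0, 0, 0.2]

```text
time: 11.45
eef_pos: [0.6377, -0.0636, 0.1068]
tcp_rot: [-0.543, -0.453, 0.544, -0.451]
contact_force: [0.1, 0.0, -0.6]
opening: 0.389
```

```bash
python3 -c "
from h import *
go(*PAD['q'],.0255)"
```

```text
tcp [ 0.6377 -0.0636  0.1068] y [ 0.983 -0.183 -0.003] z [-0.183 -0.983 -0.001] f [ 0.1  0.  -0.6] op 0.389 t 11.45
turn about tool x deg -0.06
cm, now frame [8.13 0.29 0.07]  after turn [8.13 0.29 0.07]
```

Emit:
drive_tool:
  steps:
    - [3, 0.2, 0.1, 0, 0.2]
    - [2.5, 0, 0, 0, 0.2]
    - [1.2, 0, 0, 0, 0.2]
    - [0.7, 0, 0, 0, 0.2]
    - [0.3, 0, 0, 0, 0.2]
    - [0.1, 0, 0, 0, 0.2]
    - [0, 0, 0, 0, 0.2]
    - [0, 0, 0, 0, 0.2]

```text
time: 12.25
eef_pos: [0.6414, -0.0662, 0.0311]
tcp_rot: [0.544, 0.451, -0.544, 0.452]
contact_force: [-0.8, -0.0, -1.8]
opening: 0.393
```

```bash
python3 -c "
from h import *
go(*PAD['q'],.0245)"
```

```text
tcp [ 0.6414 -0.0662  0.0311] y [ 0.983 -0.184  0.002] z [-0.184 -0.983  0.   ] f [-0.8 -0.  -1.8] op 0.393 t 12.25
turn about tool x deg -0.1
cm, now frame [ 0.66 -0.15 -0.13]  after turn [ 0.66 -0.15 -0.13]
```

Emit:
drive_tool:
  steps:
    - [0.3, -0.1, -0.1, 0, 0.2]
    - [0.2, 0, 0, 0, 0.2]
    - [0.1, 0, 0, 0, 0.2]
    - [0, 0, 0, 0, 0.2]
    - [0, 0, 0, 0, 0.2]

```text
time: 12.75
eef_pos: [0.6397, -0.0648, 0.0243]
tcp_rot: [-0.544, -0.452, 0.544, -0.452]
contact_force: [-2.1, 1.0, 1.9]
opening: 0.396
```

```bash
python3 -c "
from h import *
go(*PAD['q'],.0245)"
```

```text
tcp [ 0.6397 -0.0648  0.0243] y [ 0.983 -0.184 -0.001] z [-0.184 -0.983 -0.   ] f [-2.1  1.   1.9] op 0.396 t 12.75
turn about tool x deg -0.1
cm, now frame [-0.02  0.04 -0.02]  after turn [-0.02  0.04 -0.02]
```

Emit:
drive_tool:
  steps:
    - [0, 0, 0, 0, 0.55]
    - [0, 0, 0, 0, 0.6]
    - [0, 0, 0, 0, 0.6]
    - [0, 0, 0, 0, 0.6]
    - [-2, 0, 0, 0, 0.6]
    - [-4, 0, 0, 0, 0.6]
    - [-4, 0, 0, 0, 0.6]
    - [-2, 0, 0, 0, 0.75]
    - [0, -2, 4, 0, 0.75]
    - [0, -2, 4, 0, 0.75]

```text
time: 13.75
eef_pos: [0.5864, -0.1365, 0.1456]
tcp_rot: [0.544, 0.451, -0.543, 0.454]
contact_force: [-0.7, -0.9, -0.6]
opening: 0.749
```

Emit:
drive_tool:
  steps:
    - [0, -2, 4, 0, 0.75]
    - [0, -2, 4, 0, 0.75]
    - [0, -2, 4, 0, 0.75]
    - [0, -2.4, 3.5, 0, 0.75]
    - [2, 0, 0, 0, 0.75]
    - [2, 0, 0, 0, 0.75]
    - [0, 0, 0, 0, 0.75]
    - [0, 0, 0, 0, 0.75]

```text
time: 14.55
eef_pos: [0.4747, -0.273, 0.1039]
tcp_rot: [-0.544, -0.452, 0.544, -0.452]
contact_force: [0.1, -0.0, 0.3]
opening: 0.747
```

```bash
python3 -c "
from h import *
go(.4756,-.274,.014)"
```

```text
tcp [ 0.4747 -0.273   0.1039] y [ 0.983 -0.183 -0.001] z [-0.183 -0.983 -0.   ] f [ 0.1 -0.   0.3] op 0.747 t 14.55
turn about tool x deg -0.1
cm, now frame [8.99 0.11 0.08]  after turn [8.99 0.11 0.08]
```

Emit:
drive_tool:
  steps:
    - [3, 0.1, 0.1, 0, 0.75]
    - [3, 0, 0, 0, 0.75]
    - [1.5, 0, 0, 0, 0.75]
    - [1, 0, 0, 0, 0.75]
    - [0.5, 0, 0, 0, 0.75]
    - [0, 0, 0, 0, 0.75]

```text
time: 15.15
eef_pos: [0.476, -0.2745, 0.0143]
tcp_rot: [0.544, 0.452, -0.544, 0.452]
contact_force: [-0.1, 0.7, -0.0]
opening: 0.749
```

Emit:
drive_tool:
  steps:
    - [0, 0, 0, 0, 0.3]
    - [0, 0, 0, 0, 0.3]
    - [0, 0, 0, 0, 0.3]
    - [0, 0, 0, 0, 0.3]
    - [0, 0, 0, 0, 0.3]
    - [0, 0, 0, 0, 0.3]
    - [0, 0, 0, 0, 0.3]
  force: 45

```text
time: 15.85
eef_pos: [0.4762, -0.2749, 0.0154]
tcp_rot: [0.544, 0.451, -0.544, 0.452]
contact_force: [-1.9, -0.6, 5.8]
opening: 0.509
```

```bash
python3 -c "
from h import *
go(*PAD['r'],.12)
t=Cam('top');s=Cam('side'); placed(t,'p');placed(t,'q')
cv2.imwrite('pics/g3.png',np.hstack([cv2.resize(c.im[a:a+100,b:b+130,::-1],(390,300)) for c,a,b in((t,110,230),(s,100,220))]))"
```

```text
tcp [ 0.4762 -0.2749  0.0154] y [ 0.983 -0.183  0.001] z [-0.183 -0.983  0.001] f [-1.9 -0.6  5.8] op 0.509 t 15.85
turn about tool x deg -0.09
cm, now frame [-10.48  12.27 -32.56]  after turn [-10.48  12.33 -32.54]
p rim px [326.36 151.34] score 99.8 pos [ 0.6239 -0.1543] across 0.1 along 0.6
q rim px [291.11 143.39] score 44.8 pos [ 0.6409 -0.0659] across 0.9 along 1.1
```

View pics/g3.png

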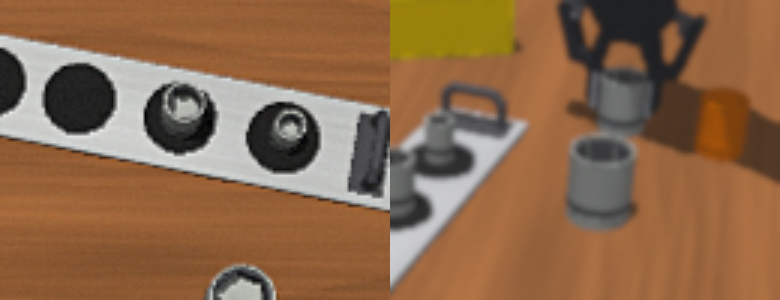

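p (crop 287,128) and q (182,105) stand about 1 mm from their pad centres. r is in the grip, so it goes next.

Emit:
drive_tool:
  steps:
    - [-2, 0, 0, 0, 0.3]
    - [-4, 0, 0, 0, 0.3]
    - [-4.4, 0.3, -1, 0, 0.3]
    - [0, 1.5, -4, 0, 0.3]
    - [0, 1.5, -4, 0, 0.3]
    - [0, 1.5, -4, 0, 0.3]
    - [0, 1.5, -4, 0, 0.3]
    - [0, 1.5, -4, 0, 0.3]
    - [0, 1.5, -4, 0, 0.3]
    - [0, 1.5, -4, 0, 0.3]

```text
time: 16.95
eef_pos: [0.6349, -0.0072, 0.1167]
tcp_rot: [-0.544, -0.452, 0.544, -0.451]
contact_force: [-0.1, -0.2, -2.2]
opening: 0.508
```

Emit:
drive_tool:
  steps:
    - [0, 1.5, -3.5, 0, 0.3]
    - [0, 0, 0, 0, 0.3]
    - [0, 0, 0, 0, 0.3]
    - [0, 0, 0, 0, 0.3]

```text
time: 17.35
eef_pos: [0.6552, 0.022, 0.1169]
tcp_rot: [-0.544, -0.452, 0.545, -0.451]
contact_force: [-0.5, -0.8, -3.2]
opening: 0.502
```

```bash
python3 -c "
from h import *
go(*PAD['r'],.028)"
```

```text
tcp [0.6552 0.022  0.1169] y [ 0.983 -0.184 -0.002] z [-0.184 -0.983  0.   ] f [-0.5 -0.8 -3.2] op 0.502 t 17.35
turn about tool x deg -0.13
cm, now frame [ 8.89  0.14 -0.1 ]  after turn [ 8.89  0.14 -0.1 ]
```

Emit:
drive_tool:
  steps:
    - [3, 0.1, -0.1, 0, 0.3]
    - [2.5, 0, 0, 0, 0.3]
    - [1.5, 0, 0, 0, 0.3]
    - [0.8, 0, 0, 0, 0.3]
    - [0.3, 0, 0, 0, 0.3]
    - [0.1, 0, 0, 0, 0.3]
    - [0, 0, 0, 0, 0.3]
    - [0, 0, 0, 0, 0.3]

```text
time: 18.15
eef_pos: [0.6582, 0.0234, 0.0373]
tcp_rot: [0.544, 0.451, -0.543, 0.452]
contact_force: [0.0, -0.6, -4.0]
opening: 0.502
```

```bash
python3 -c "
from h import *
go(*PAD['r'],.028)"
```

```text
tcp [0.6582 0.0234 0.0373] y [ 0.983 -0.183  0.002] z [-0.183 -0.983 -0.   ] f [ 0.  -0.6 -4. ] op 0.502 t 18.15
turn about tool x deg -0.1
cm, now frame [ 0.93 -0.16  0.09]  after turn [ 0.93 -0.16  0.09]
```

Emit:
drive_tool:
  steps:
    - [0.4, -0.1, 0, 0, 0.3]
    - [0.3, 0, 0, 0, 0.3]
    - [0.15, 0, 0, 0, 0.3]
    - [0.05, 0, 0, 0, 0.3]
    - [0, 0, 0, 0, 0.3]
    - [0, 0, 0, 0, 0.3]

```text
time: 18.75
eef_pos: [0.6562, 0.0238, 0.0275]
tcp_rot: [-0.544, -0.452, 0.544, -0.452]
contact_force: [-4.3, 0.1, 3.4]
opening: 0.506
```

```bash
python3 -c "
from h import *
go(*PAD['r'],.028)"
```

```text
tcp [0.6562 0.0238 0.0275] y [ 0.983 -0.183 -0.001] z [-0.183 -0.983 -0.   ] f [-4.3  0.1  3.4] op 0.506 t 18.75
turn about tool x deg -0.1
cm, now frame [-0.05  0.05  0.09]  after turn [-0.05  0.05  0.09]
```

Emit:
drive_tool:
  steps:
    - [0, 0, 0, 0, 0.7]
    - [0, 0, 0, 0, 0.72]
    - [0, 0, 0, 0, 0.72]
    - [0, 0, 0, 0, 0.72]
    - [-2, 0, 0, 0, 0.72]
    - [-4, 0, 0, 0, 0.72]
    - [-4, 0, 0, 0, 0.72]
    - [-2, 0, 0, 0, 0.9]
    - [0, -2.5, 2.8, 0, 0.9]
    - [0, -2.5, 2.8, 0, 0.9]

```text
time: 19.75
eef_pos: [0.5975, -0.0226, 0.1486]
tcp_rot: [0.544, 0.451, -0.543, 0.453]
contact_force: [0.1, -0.6, -0.6]
opening: 0.905
```

Emit:
drive_tool:
  steps:
    - [0, -2.5, 2.8, 0, 0.9]
    - [0, -2.5, 2.8, 0, 0.9]
    - [0, -2.5, 2.8, 0, 0.9]
    - [0, -2.5, 2.7, 0, 0.9]
    - [2, 0, 0, 0, 0.9]
    - [1.5, 0, 0, 0, 0.9]
    - [0, 0, 0, 0, 0.9]
    - [0, 0, 0, 0, 0.9]

```text
time: 20.55
eef_pos: [0.4784, -0.1131, 0.1121]
tcp_rot: [-0.544, -0.452, 0.544, -0.452]
contact_force: [-0.0, -0.6, 0.4]
opening: 0.896
```

```bash
python3 -c "
from h import *
go(.4776,-.1128,.016)
t=Cam('top'); placed(t,'p');placed(t,'q');placed(t,'r')"
```

```text
tcp [ 0.4784 -0.1131  0.1121] y [ 0.983 -0.184  0.   ] z [-0.184 -0.983  0.   ] f [-0.  -0.6  0.4] op 0.896 t 20.55
turn about tool x deg -0.1
cm, now frame [ 9.61 -0.08 -0.01]  after turn [ 9.61 -0.08 -0.01]
p rim px [326.36 151.34] score 101.7 pos [ 0.6239 -0.1543] across 0.1 along 0.6
q rim px [291.11 143.39] score 44.9 pos [ 0.6409 -0.0659] across 0.9 along 1.1
r rim px [254.67 134.64] score 51.7 pos [0.6597 0.0247] across 2.8 along -2.5
```

Emit:
drive_tool:
  steps:
    - [3, -0.1, 0, 0, 0.9]
    - [3, 0, 0, 0, 0.9]
    - [1.8, 0, 0, 0, 0.9]
    - [1.2, 0, 0, 0, 0.9]
    - [0.6, 0, 0, 0, 0.9]
    - [0, 0, 0, 0, 0.9]

```text
time: 21.2
eef_pos: [0.4776, -0.1129, 0.016]
tcp_rot: [0.544, 0.452, -0.544, 0.452]
contact_force: [0.2, -0.4, 0.7]
opening: 0.901
```

Emit:
drive_tool:
  steps:
    - [0, 0, 0, 0, 0.4]
    - [0, 0, 0, 0, 0.4]
    - [0, 0, 0, 0, 0.4]
    - [0, 0, 0, 0, 0.4]
    - [0, 0, 0, 0, 0.4]
    - [0, 0, 0, 0, 0.4]
    - [0, 0, 0, 0, 0.4]
  force: 60

```text
time: 21.9
eef_pos: [0.4778, -0.1132, 0.0173]
tcp_rot: [0.544, 0.452, -0.544, 0.452]
contact_force: [-2.0, 0.7, 5.5]
opening: 0.606
```

```bash
python3 -c "
from h import *
go(*PAD['s'],.14)
t=Cam('top')
cv2.imwrite('pics/r1.png',cv2.resize(t.im[100:180,210:340,::-1],(780,480),interpolation=cv2.INTER_CUBIC))"
```

```text
tcp [ 0.4778 -0.1132  0.0173] y [ 0.983 -0.183  0.001] z [-0.183 -0.983  0.   ] f [-2.   0.7  5.5] op 0.606 t 21.9
turn about tool x deg -0.08
cm, now frame [-12.27  15.08 -24.6 ]  after turn [-12.27  15.11 -24.58]
```

View pics/r1.png

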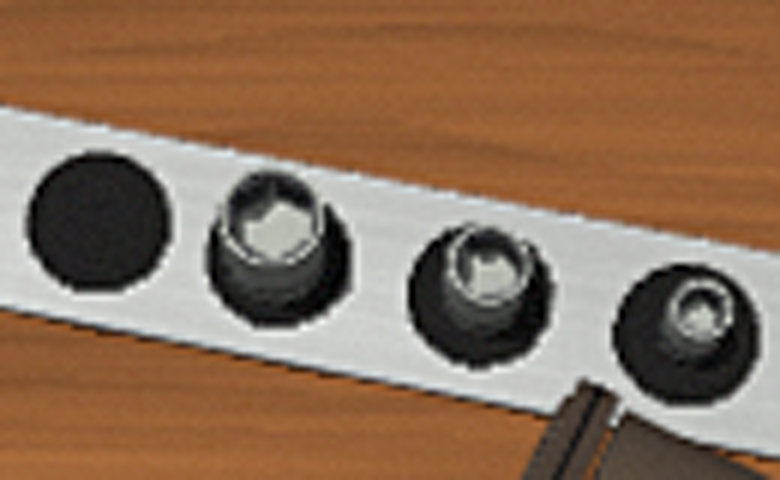

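r's rim is centred near crop (272,216), so it's about 1 mm off centre. The rim fit locked onto the strip edge instead. Now s.

Emit:
drive_tool:
  steps:
    - [-2, 0, 0, 0, 0.4]
    - [-4, 0, 0, 0, 0.4]
    - [-4, 0, 0, 0, 0.4]
    - [-1.5, 2, -3, 0, 0.4]
    - [0, 2.2, -3.6, 0, 0.4]
    - [0, 2.2, -3.6, 0, 0.4]
    - [0, 2.2, -3.6, 0, 0.4]
    - [0, 2.2, -3.6, 0, 0.4]
    - [0, 2.2, -3.6, 0, 0.4]
    - [0, 2.1, -3.6, 0, 0.4]

```text
time: 22.95
eef_pos: [0.6705, 0.1027, 0.1286]
tcp_rot: [-0.543, -0.452, 0.545, -0.451]
contact_force: [0.9, -0.3, -5.3]
opening: 0.611
```

Emit:
drive_tool:
  steps:
    - [0, 0, 0, 0, 0.4]
    - [0, 0, 0, 0, 0.4]
    - [0, 0, 0, 0, 0.4]

```text
time: 23.25
eef_pos: [0.6693, 0.1007, 0.1292]
tcp_rot: [-0.543, -0.452, 0.545, -0.451]
contact_force: [-0.1, -0.2, -5.2]
opening: 0.608
```

```bash
python3 -c "
from h import *
go(*PAD['s'],.0295)
t=Cam('top')
print(t.back((255.0,135.7),.066),PAD['r'])"
```

```text
tcp [0.6693 0.1007 0.1292] y [ 0.983 -0.184 -0.003] z [-0.184 -0.983  0.001] f [-0.1 -0.2 -5.2] op 0.608 t 23.25
turn about tool x deg -0.12
cm, now frame [ 9.96  0.19 -0.08]  after turn [ 9.96  0.19 -0.08]
[0.65696421 0.02385301] (0.6565, 0.0228)
```

Emit:
drive_tool:
  steps:
    - [3, 0.1, 0, 0, 0.4]
    - [3, 0, 0, 0, 0.4]
    - [2, 0, 0, 0, 0.4]
    - [0.8, 0, 0, 0, 0.4]
    - [0.3, 0, 0, 0, 0.4]
    - [0.1, 0, 0, 0, 0.4]
    - [0, 0, 0, 0, 0.4]
    - [0, 0, 0, 0, 0.4]

```text
time: 24.1
eef_pos: [0.6729, 0.101, 0.0407]
tcp_rot: [0.545, 0.451, -0.543, 0.452]
contact_force: [0.3, -0.1, -6.4]
opening: 0.607
```

```bash
python3 -c "
from h import *
go(*PAD['s'],.0295)"
```

```text
tcp [0.6729 0.101  0.0407] y [ 0.983 -0.184  0.003] z [-0.184 -0.983 -0.001] f [ 0.3 -0.1 -6.4] op 0.607 t 24.1
turn about tool x deg -0.1
cm, now frame [ 1.12 -0.2   0.03]  after turn [ 1.12 -0.2   0.03]
```

Emit:
drive_tool:
  steps:
    - [0.5, -0.1, 0, 0, 0.4]
    - [0.3, 0, 0, 0, 0.4]
    - [0.2, 0, 0, 0, 0.4]
    - [0.1, 0, 0, 0, 0.4]
    - [0, 0, 0, 0, 0.4]
    - [0, 0, 0, 0, 0.4]

```text
time: 24.7
eef_pos: [0.6707, 0.1013, 0.0294]
tcp_rot: [-0.544, -0.452, 0.544, -0.452]
contact_force: [-4.8, -0.4, 2.7]
opening: 0.608
```

```bash
python3 -c "
from h import *
go(*PAD['s'],.0295)"
```

```text
tcp [0.6707 0.1013 0.0294] y [ 0.983 -0.183 -0.001] z [-0.183 -0.983  0.   ] f [-4.8 -0.4  2.7] op 0.608 t 24.7
turn about tool x deg -0.09
cm, now frame [-0.01  0.04  0.02]  after turn [-0.01  0.04  0.02]
```

Emit:
drive_tool:
  steps:
    - [0, 0, 0, 0, 0.8]
    - [0, 0, 0, 0, 0.85]
    - [0, 0, 0, 0, 0.85]
    - [0, 0, 0, 0, 0.85]
    - [-2, 0, 0, 0, 0.85]
    - [-4, 0, 0, 0, 0.85]
    - [-4, 0, 0, 0, 0.85]
    - [-3, 0, 0, 0, 0.85]
    - [0, -3, -3, 0, 0.85]
    - [0, -3, -3, 0, 0.85]

```text
time: 25.7
eef_pos: [0.6241, 0.1712, 0.1604]
tcp_rot: [0.546, 0.45, -0.543, 0.452]
contact_force: [-0.1, 1.2, -0.3]
opening: 0.848
```

Emit:
drive_tool:
  steps:
    - [0, 0, -4.5, 0, 0.85]
    - [0, 0, -4.5, 0, 0.85]
    - [0, 0, -4.5, 0, 0.85]
    - [0, 0, -4.5, 0, 0.85]
    - [0, 0, -4.5, 0, 0.85]
    - [0, 0, 0, 0, 0.85]
    - [0, 0, 0, 0, 0.85]

```text
time: 26.4
eef_pos: [0.6639, 0.3935, 0.1572]
tcp_rot: [-0.543, -0.452, 0.544, -0.452]
contact_force: [-0.1, -0.3, 0.5]
opening: 0.849
```

```bash
python3 -c "
from h import *
t=Cam('top');s=Cam('side'); [placed(t,n) for n in 'pqrs']
cv2.imwrite('pics/f1.png',np.vstack([cv2.resize(t.im[100:170,200:350,::-1],(640,300),interpolation=cv2.INTER_CUBIC),cv2.resize(s.im[110:250,130:430,::-1],(640,300),interpolation=cv2.INTER_CUBIC)]))"
```

```text
p rim px [326.36 151.34] score 101.4 pos [ 0.6239 -0.1543] across 0.1 along 0.6
q rim px [291.11 143.39] score 45.5 pos [ 0.6409 -0.0659] across 0.9 along 1.1
r rim px [254.67 134.64] score 53.0 pos [0.6597 0.0247] across 2.8 along -2.5
s rim px [222.9  127.56] score 24.8 pos [0.6742 0.103 ] across 2.8 along -2.5
```

View pics/f1.png

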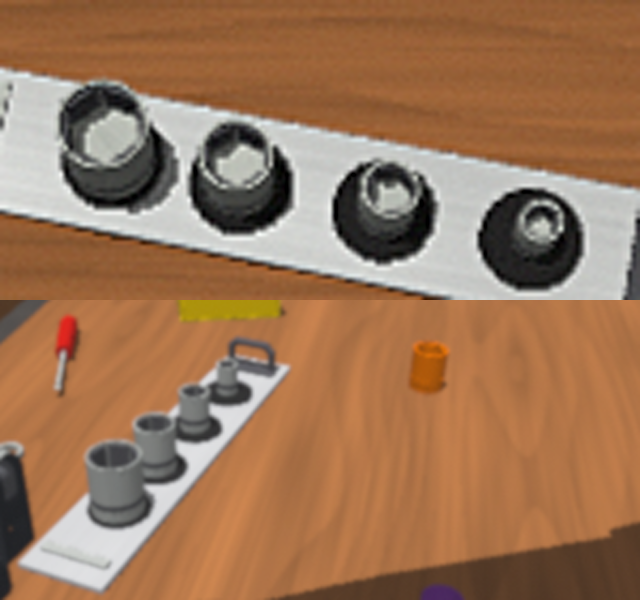

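All four stand in order, opening up. The s rim centre is at crop (104,126), which is (224.2,129.2) in the raw frame. I'll check that offset before handing in.

```bash
python3 -c "
from h import *
t=Cam('top');s=Cam('side')
print(t.back((224.1,129.1),.074),PAD['s'])
for n in 'pqrs':
  # side: predicted silhouettes of socket vs pad in the same camera
  r,h=DIM[n]
  print(n,'top ideal rim px',t.proj([*PAD[n],.012+h])[0].round(1))
im=cv2.resize(t.im[100:170,200:350,::-1],(780,364),interpolation=cv2.INTER_CUBIC)
a=np.linspace(0,2*np.pi,60)
for n in 'pqrs':
  r,h=DIM[n]; q=t.proj(np.c_[PAD[n][0]+r*np.cos(a),PAD[n][1]+r*np.sin(a),a*0+.012+h])
  cv2.polylines(im,[np.int32((q+.5-[200,100])*5.2)],True,(0,0,255),1)
cv2.imwrite('pics/f2.png',im)"
```

```text
[0.67027944 0.09997945] (0.671, 0.1011)
p top ideal rim px [326.1 151.3]
q top ideal rim px [290.6 143.6]
r top ideal rim px [255.4 135.9]
s top ideal rim px [223.7 128.8]
```

View pics/f2.png

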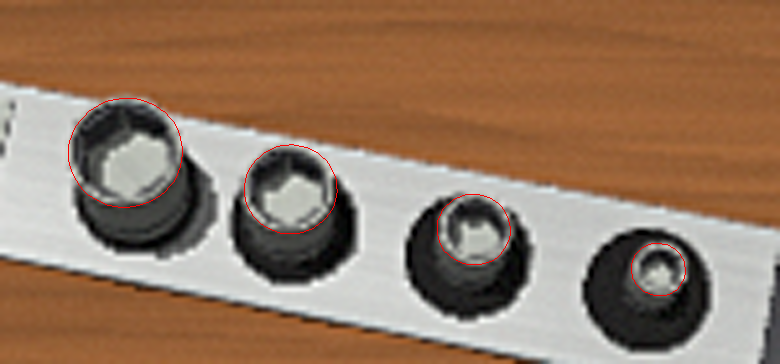

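The red ideal rims fall on the actual rims to within about 1–2 mm for all four, so I'm handing in.

```bash
python3 -c "
from plant import sign_off
print(sign_off())"
```

```text
the job is handed in; nothing more can be done
None
```

I placed all four sockets upright, opening up, on the rubber pads in order of size: p next to the handle, then q, r and s farthest away. They're released, and I handed the job in with the arm clear, at about 26.5 s of the 96 s allowed.

- **Centring:** in the last top picture, the rims drawn for perfect placing fall on the actual rims to within about 1–2 mm for all four.
- **Look-alikes:** the pink, purple and orange sockets were never touched.
- **Force:** the highest tool force I saw was about 6.5 N.
- **Checks that disagreed:** the automatic rim fit put r and s about 4 mm off centre. The enlarged pictures showed it had locked onto the strip edge, and reading the rims by eye gave about 1 mm. The side camera's pad positions differed from the top camera's by about 4–5 mm, so I relied on the top camera.

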